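Chock the rolling pin on the draining board, then sink its stops

TASK

The rolling pin on the sloping draining board is kept from rolling down only by two steel pegs. Set the slate chock on the board below the middle of the pin, nose uphill, and push it up against the pin until the pin is firmly pinched between the chock and the rail behind it (a firm push, no ramming); then let go of the chock and press the steel pad on the board fully down to sink the pegs. Finally leave the pin held up there by the chock, without ever letting it roll down and without disturbing anything else on the worktop.

Things in the scene. Friction and masses are not known exactly. Their poses are not given: they have to be found in the camera images.
- drainer: Wooden draining board, 290 mm along its x, 250 mm wide (y), fixed, a low steel drip tray at its low end. Origin: on the worktop under the board's middle; level frame, z up. Its deck is a plane rising towards its +x, away from the robot, at 0.157 rad (9 degrees): deck height = 58 mm + 0.158 x. Deck bare from x = -145 to +10 mm but for the pad.
- deck_mid (a point): Point on the deck at the drainer's x = 0, y = 0, height 58 mm. Uphill of it, at x = 18 mm, two steel pegs, 12 mm in diameter, stand 12 mm out of the deck at y = -70 and +70 mm and stop the pin. Behind the pin a wooden rail, 160 mm long, 36 mm high, lies across the slope; it is set by hand, so the play behind the pin is 5 to 15 mm, different each time; it does not yield.
- rolling_pin: Wooden rolling pin, about 0.4 kg: barrel 48 mm in diameter, 180 mm long, 310 mm with handles. Origin: its middle; its axis is its y (x and z turn as it rolls). Starts leaning on the pegs, middle at x = 41, y = 0, z = 89 mm in the drainer's frame. Loose, it rolls downhill. Pushing it up with the chock takes 3 to 10 N, chock's drag included; at the rail the force climbs: about 20 N is firm.
- chock: Dark slate wedge block, 0.2 kg, 36 mm wide (y), 38 mm high. Origin: centre of its underside, z up. x = -42 to +16 mm is an upright block to grip across; its nose, a face sloping back at 60 degrees, has its foot at x = +36 mm. When it touches the pin the pin's axis is about 50 mm uphill of its origin. Starts left or right of the drainer, nose away from the robot. It stays put on the slope.
- pad_top (a point): Centre of the top of the round steel push pad, 28 mm in diameter, 16 mm out of the deck, at x = -32, y = +90 mm in the drainer's frame. Pressed square to the deck it sinks 14 mm against about 5 N of friction and takes both pegs below the deck; it stays where it is left (no spring).
- stops (a joint): Travel of the pad and pegs: 0 m = pegs fully up (start), 0.014 m = fully down, pegs below the deck.
- salt_box: Bystander: slate salt box, 72 by 52 by 52 mm, with lid; origin centre of its underside. It starts on the side of the drainer where the chock is not.
- spice_jar: Bystander: glass spice jar, 48 mm diameter, 90 mm high; origin centre of its underside.
- mug: Bystander: white mug, 80 mm diameter, 90 mm high, with a handle; origin centre of its underside.
- wooden_spoon: Bystander: spoon with a wooden handle lying on the worktop, under 250 mm long; origin near its middle, on the worktop.
- chock_nose (a point): Middle of the chock's nose, at x = +27, y = 0, z = +19 mm in the chock's frame.
There are look-alikes about, which are no part of the job. Leave any green or orange look-alike of the chock alone.

How it is judged:
By the outcome, as a careful person would: the job done as asked, in the order asked, and still so for the second after the job is handed in, with the robot touching nothing.
It also fails if it takes over 70 s, if anything falls off the work surface, if the arm or the gripper's body presses on something with over 40 N, if the wrist force passes 120 N, or if a joint passes its speed limit or range.

ROBOT

A 6-joint arm with a two-finger parallel gripper is mounted at the origin on the work surface. World frame = base frame: x ahead of the robot, y to its left, z up, the work surface at z = 0. Lengths are in m, angles in degrees, forces in N, time in s.
With the tool pointing down it reaches from about 0.4 to 0.825 m from the base axis. Payload 7 kg.
Tool frame: the origin (TCP) lies at the very end of the fingers, on their centre line; the grasp point (between the pads) lies 19 mm behind it (r.hold_point_z is the distance from the TCP to the grasp point, in m); z points along the fingers, y is the line along which they close (so a half turn about z gives the same grasp; the last joint's range is limited). The gripper opens to 88 mm and grips with 3 to 60 N. Pads are 19 mm wide; open, the fingers measure 130 mm over their backs; the gripper's body (78 mm by 193 mm) begins 47 mm behind the grasp point.
Start: joints at [-47.321, 20.546, 0.682, 0, -70.136, -16.507], TCP at [0.298, -0.606, 0.193] pointing down, gripper open.
Joint ranges: [-176.03, 176.03], [-82.01, 121.73], [-58.28, 71.71], [-173.87, 95.51], [-174.79, -0.11], [-173.66, 173.66]. Speed limits (degrees/s): [136.94, 136.94, 172.46, 180, 180, 180].

INTERFACE

Orientations are given as [roll, pitch, yaw] about the fixed x, y, z axes, in that order (R = Rz(yaw) Ry(pitch) Rx(roll)).
In Python, from plant import telemetry, vision, workorder, r gives the robot as it stands.
- The arm moves only by the tool move_arm, never from a script. Its argument "plan" is a list of rows, each a list of 7 numbers: the opening, from -1 (shut) to 1 (fully open), so that 0 is half open, then the shift along the world's x, y, z in m, then the turn, a rotation vector about the world's x, y, z in degrees. In form: [[fingers, dx, dy, dz, ax, ay, az], ...]. A call has 1 to 20 rows; each row shifts and turns the commanded pose from where the row before left it; what a row does not reach is not made up. A row lasts 1/8 s, in which the tool goes at most 62.5 mm and 10.7 degrees, less where a joint would pass 70% of its speed; a pose out of reach is approached as far as the arm can. A call is refused whole if a number of a shift passes 0.0625 or a number of a turn 10.7, either way. A call with a gripper value outside its range is refused whole. The fingers move at their own pace and stop on an object; "force" is the grip in N (left out, the last holds). Time passes only in rows, so rows that do not move let the fingers close. It gives the time, the measured TCP pose, the force, the opening and the grip force at its end, in the units of the state.
- telemetry.get_state(): the state, without advancing time (a new reading comes with each control period).
- vision.capture(name): name is "scene" or "top"; returns a dict with "img" (480x640x3 uint8, red, green, blue), "depth" (480x640 float32, m along the optical axis (not along the pixel's ray), 0 where there is no reading), "intrinsics" (3x3 intrinsics, pixels), "R" (3x3) and "t" (3): a world point X has camera coordinates R X + t. Camera axes: x right, y down, z forward; pixel columns grow to the right and rows downward; lengths in m; the calibration is good to about 2 mm. A picture is of the moment at which its call begins.
- workorder.close_job(): hands the job in; it is judged then, once.
The state is a dict: "time_s": time; "joints": joint angles; "qd": joint speeds; "joint_torque": joint torques, N m; "tcp_pos": TCP position; "eef_rot": TCP orientation; "contact_force": force on the tool from outside, world axes, zero at the start; "moment": the same for the moment, N m; "gripper_width": finger opening in m; "gripper_force": force on a finger pad.
Only numpy, scipy, OpenCV 4.12 (cv2) and the standard library are available. Lean on these libraries where they do the work, as an engineer would, in place of code of your own. Each camera call takes 0.05 s, during which the arm holds its last target. There are 200 camera calls.

## Working session

There is one attempt and no reset: what is moved stays moved. The work goes in short steps, Python scripts to look and compute and a tool call to move; the robot and the scene stay as the last step left them, time stands still between calls to the robot, and variables do not carry over. Pictures are saved under pics/ and viewed, at most 10 in all, crops included, and the job is handed in when it is done.

Besides the shell and the picture viewer there is one more tool, called after "Emit:" by a JSON object that holds its "api" and its "payload", one argument or row to a line. move_arm: Moves the arm, as the interface text tells. Its arguments: {"type":"object","properties":{"plan":{"type":"array"},"force":{"type":"number"}},"required":["plan"]}

```bash
mkdir -p pics; ls; python3 - <<'E'
from plant import telemetry, vision, workorder, r
import cv2,numpy as np
for n in("scene","top"):
    c=vision.capture(n); cv2.imwrite(f"pics/{n}0.png",c["img"][:,:,::-1]); np.savez(f"{n}0.npz",**c)
    print(n,np.round(c["intrinsics"],1).tolist(),np.round(c["R"],3).tolist(),np.round(c["t"],3))
print(telemetry.get_state(), r.hold_point_z)
E
```

```text
pics
scene [[458.4, 0.0, 321.3], [0.0, 458.4, 239.0], [0.0, 0.0, 1.0]] [[-0.848, 0.53, 0.013], [0.415, 0.679, -0.605], [-0.33, -0.508, -0.796]] [ 0.452 -0.141  1.548]
top [[581.0, 0.0, 324.0], [0.0, 581.0, 240.3], [0.0, 0.0, 1.0]] [[-0.012, -1.0, -0.017], [-0.994, 0.014, -0.106], [0.106, 0.016, -0.994]] [-0.037  0.531  1.443]
{'time_s': 0.1, 'joints': array([-4.73224649e+01,  2.05877909e+01,  6.40951140e-01, -1.62029971e-02,
       -7.01372538e+01, -1.65078487e+01]), 'qd': array([-0.05760454, -0.07030629,  0.06598161,  0.07402796, -0.03249572,
       -0.08510659]), 'joint_torque': array([-1.87337064e-03, -5.84162343e+01,  2.93749487e+01,  7.01556802e+00,
        1.01473005e-02, -7.04606600e-05]), 'tcp_pos': array([ 0.29746165, -0.60539278,  0.19213071]), 'eef_rot': array([ 1.79915044e+02, -9.29195532e-03, -1.53835823e+02]), 'contact_force': array([0.12244082, 0.46587914, 0.00743396]), 'moment': array([0.00245357, 0.01750795, 0.02931873]), 'gripper_force': 0.0, 'gripper_width': 0.08764829644550444} 0.0188
```

View pics/top0.png

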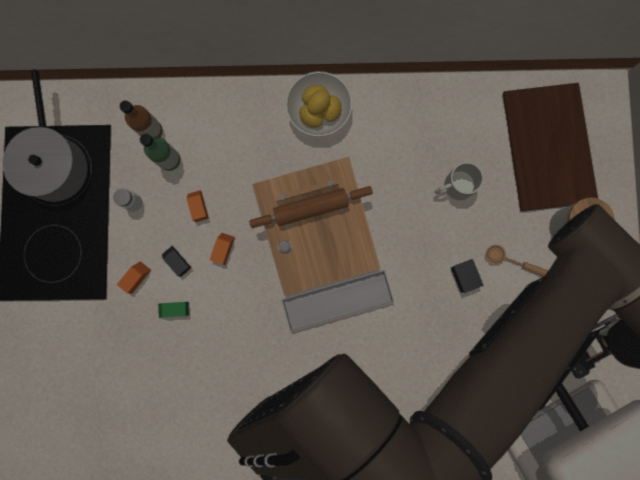

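View pics/scene0.png

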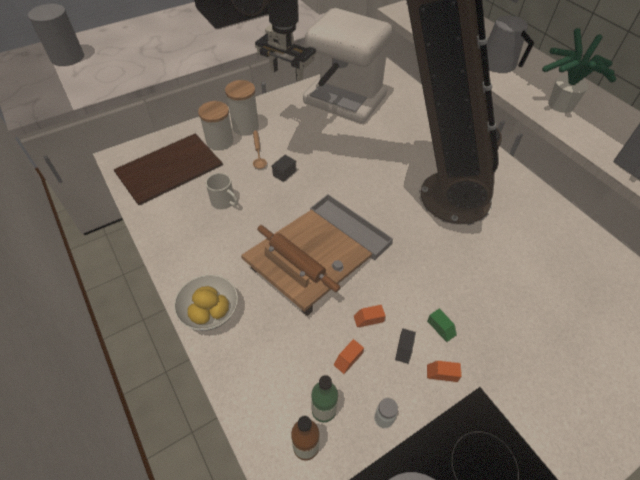

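Dark candidates: top (177,261), a slim dark block 36 mm wide among orange and green look-alikes, and top (467,276), a squarer dark box. The first fits the slate chock and the second the salt box. Green (174,310) and orange (197,206), (222,249), (134,277) are decoys. I'll confirm in a crop and measure.

```bash
cat > h.py <<'E'
import numpy as np,cv2
def ray(c,uv,z):
    K,R,t=c["intrinsics"],c["R"],c["t"]
    d=R.T@np.linalg.solve(K,np.r_[uv,1.]); o=-R.T@t
    return o+d*(z-o[2])/d[2]
def proj(c,X):
    p=c["intrinsics"]@(c["R"]@np.asarray(X,float)+c["t"]); return p[:2]/p[2]
def pts(c):
    v,u=np.mgrid[:480,:640]; P=np.stack([u,v,np.ones_like(u)],-1)@np.linalg.inv(c["intrinsics"]).T*c["depth"][...,None]
    return (P-c["t"])@c["R"]
E
python3 - <<'E'
from h import *
T=dict(np.load("top0.npz"));S=dict(np.load("scene0.npz"))
a=cv2.resize(T["img"][225:300,140:215],(400,400),interpolation=cv2.INTER_CUBIC)
b=cv2.resize(S["img"][310:385,370:445],(400,400),interpolation=cv2.INTER_CUBIC)
cv2.imwrite("pics/crop1.png",np.hstack([a,b])[:,:,::-1])
P=pts(T)
hsv=cv2.cvtColor(T["img"],cv2.COLOR_RGB2HSV)
# chock
m=np.zeros((480,640),np.uint8); m[235:290,155:205]=(hsv[235:290,155:205,2]<90)
n,l,st,ce=cv2.connectedComponentsWithStats(m); k=1+st[1:,4].argmax()
print("chock",st[k],ce[k]); q=P[l==k]; print(np.percentile(q,[5,50,95],axis=0).round(3))
for n_,s in(("block top",q[:,2]>.033),("all",q[:,2]>.006)):
    r=cv2.minAreaRect((q[s][:,:2]*1000).astype(np.float32)); print(n_,r,cv2.boxPoints(r).round().tolist())
# pad: gray blob
print("pad P", P[246,285], "n", [P[v,u].round(3).tolist() for v,u in((250,320),(190,270),(285,300),(160,345),(265,370))])
# deck plane fit region
dm=cv2.inRange(hsv,(5,60,60),(25,200,255)); mm=np.zeros_like(dm); mm[225:280,270:375]=dm[225:280,270:375]>0
mm=cv2.erode(mm,np.ones((5,5))); q=P[mm>0]; A=np.c_[q[:,:2],np.ones(len(q))]; g=np.linalg.lstsq(A,q[:,2],rcond=None)[0]
print("plane",g,np.hypot(*g[:2]),"yaw",np.degrees(np.arctan2(g[1],g[0])))
E
```

```text
chock [162 246  30  32 495] [175.83636364 261.6969697 ]
[[0.452 0.304 0.005]
 [0.48  0.33  0.035]
 [0.513 0.361 0.041]]
block top ((417.9472351074219, 151.3914031982422), (441.43536376953125, 60.006019592285156), 71.12198638916016) [[318.0, -48.0], [375.0, -67.0], [518.0, 351.0], [461.0, 370.0]]
all ((421.23162841796875, 159.4498748779297), (457.8904113769531, 65.76676177978516), 70.27679443359375) [[313.0, -45.0], [375.0, -67.0], [529.0, 364.0], [468.0, 386.0]]
pad P [0.51380502 0.05138031 0.06695413] n [[0.505, -0.034, 0.044], [0.653, 0.087, 0.073], [0.418, 0.017, 0.036], [0.725, -0.1, 0.076], [0.466, -0.159, 0.039]]
plane [-0.40233398  0.00763968  0.25379686] 0.4024065025521344 yaw 178.91217550258406
```

View pics/crop1.png

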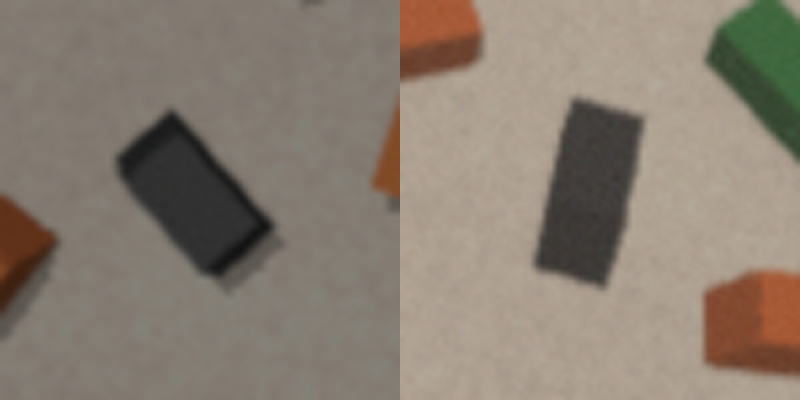

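The crop confirms it: the slate wedge lies at top (177,261), its darker sloping nose at the upper-left end, facing away from the robot at a yaw of about 40°. Next I filter the depth and measure properly.

```bash
python3 - <<'E'
from h import *
T=dict(np.load("top0.npz"));S=dict(np.load("scene0.npz"))
# chock by ground-truth footprint: hull of mask in top; block-top by brightness
V=T["img"].max(2)
sub=V[235:290,155:205]; 
m=np.zeros((480,640),np.uint8); m[235:290,155:205]=sub<75
n,l,st,ce=cv2.connectedComponentsWithStats(m); k=1+st[1:,4].argmax()
pp=np.argwhere(l==k)[:,::-1].astype(float); print(st[k],ce[k])
w=np.array([ray(T,p,.038)[:2]*1000 for p in pp],np.float32); r=cv2.minAreaRect(w); print("as z=.038",r,cv2.boxPoints(r).round().tolist())
w=V[l==k]; print("V hist",np.percentile(w,[5,25,50,75,95]))
th=cv2.threshold(w.reshape(-1,1),0,255,cv2.THRESH_OTSU)[0]; t=((l==k)&(V>th)).astype(np.uint8); t=cv2.morphologyEx(t,cv2.MORPH_OPEN,np.ones((3,3)))
pp=np.argwhere(t>0)[:,::-1].astype(float); w=np.array([ray(T,p,.038)[:2]*1000 for p in pp],np.float32); r=cv2.minAreaRect(w); print("top face",th,len(pp),r,w.mean(0))
m=np.zeros((480,640),np.uint8); m[320:370,385:425]=S["img"].max(2)[320:370,385:425]<95
n,l,st,ce=cv2.connectedComponentsWithStats(m); k=1+st[1:,4].argmax(); pp=np.argwhere(l==k)[:,::-1].astype(float)
w=np.array([ray(S,p,.038)[:2]*1000 for p in pp],np.float32); r=cv2.minAreaRect(w); print("scene z=.038",st[k],r,cv2.boxPoints(r).round().tolist())
# deck
for nm,c,roi in(("top",T,None),("scene",S,None)):
    P=pts(c);hsv=cv2.cvtColor(c["img"],cv2.COLOR_RGB2HSV)
    ok=(c["depth"]>.3)&(P[...,2]>.03)&(P[...,2]<.085)&(P[...,0]>.40)&(P[...,0]<.65)&(P[...,1]>-.2)&(P[...,1]<.1)&(hsv[...,1]>60)
    q=P[ok]
    for i in range(5):
        A=np.c_[q[:,:2],np.ones(len(q))]; g=np.linalg.lstsq(A,q[:,2],rcond=None)[0]; e=np.abs(A@g-q[:,2]); q=q[e<max(.003,2*np.median(e))]
    print(nm,len(q),g,np.hypot(*g[:2]),"yaw",np.degrees(np.arctan2(g[1],g[0])),"rms",e.std())
# pin: barrel+handles high points
P=pts(T);hsv=cv2.cvtColor(T["img"],cv2.COLOR_RGB2HSV)
m=((hsv[...,1]>100)&(hsv[...,2]<135)).astype(np.uint8); m[:150]=0;m[240:]=0;m[:,:240]=0;m[:,380:]=0
n,l,st,ce=cv2.connectedComponentsWithStats(m); k=1+st[1:,4].argmax(); print("pin",st[k],ce[k]); cv2.imwrite("pics/m.png",np.uint8(l==k)*255)
pp=np.argwhere(l==k)[:,::-1].astype(float); w=np.array([ray(T,p,.089)[:2]*1000 for p in pp],np.float32); r=cv2.minAreaRect(w); print(r,w.mean(0))
g=((hsv[...,1]<50)&(hsv[...,2]>110)).astype(np.uint8); g[:235]=0;g[258:]=0;g[:,:272]=0;g[:,297:]=0
n,l,st,ce=cv2.connectedComponentsWithStats(g);k=1+st[1:,4].argmax();print("pad",st[k],ce[k],ray(T,ce[k],.069))
E
```

```text
[162 246  29  31 470] [175.73191489 261.34680851]
as z=.038 ((481.657470703125, 329.30108642578125), (76.51200103759766, 39.45849609375), 41.200016021728516) [[440.0, 319.0], [466.0, 289.0], [523.0, 340.0], [497.0, 369.0]]
V hist [29. 41. 49. 50. 62.]
top face 41.0 299 ((479.3267517089844, 330.76776123046875), (56.301414489746094, 33.96765899658203), 41.463558197021484) [479.52472 330.91556]
scene z=.038 [396 329  19  34 444] ((493.9584045410156, 343.49072265625), (89.78465270996094, 35.935546875), 41.184329986572266) [[448.0, 327.0], [472.0, 300.0], [540.0, 360.0], [516.0, 387.0]]
top 4778 [ 0.15294999  0.04121347 -0.02834982] 0.1584053326135372 yaw 15.080580947821854 rms 0.0008531154048243449
scene 2704 [ 0.15621045  0.0404146  -0.02915937] 0.16135378967148215 yaw 14.505441333613996 rms 0.0008056318499751008
pin [ 250  158  122   82 7092] [313.24069374 204.5999718 ]
((628.125732421875, -13.7347412109375), (295.3483581542969, 200.54425048828125), 89.19074249267578) [612.47406  -19.984087]
pad [272 256   1   2   2] [272.  256.5] [0.48813468 0.08332106 0.069     ]
```

```bash
python3 - <<'E'
from h import *
T=dict(np.load("top0.npz"));S=dict(np.load("scene0.npz"))
hsv=cv2.cvtColor(T["img"],cv2.COLOR_RGB2HSV)
print("hsv pad",hsv[246,285],hsv[243,283],"deck",hsv[262,330],"pin",hsv[207,310],"tray",hsv[305,340])
P=pts(T); ok=T["depth"]>.3
g=((hsv[...,1]<60)&(hsv[...,2]>60)&ok&(P[...,2]>.055)).astype(np.uint8); g[:232]=0;g[260:]=0;g[:,:272]=0;g[:,300:]=0
n,l,st,ce=cv2.connectedComponentsWithStats(g);k=1+st[1:,4].argmax();print("pad",st[k],ce[k],ray(T,ce[k],.069))
# height above deck plane
G=np.array([.1542,.0408,-.0287]); H=P[...,2]-(P[...,0]*G[0]+P[...,1]*G[1]+G[2])
ins=ok&(P[...,0]>.5)&(P[...,0]<.75)&(P[...,1]>-.2)&(P[...,1]<.16)
q=P[ins&(H>.042)&(H<.052)]; 
xy=(q[:,:2]*1000).astype(np.float32); v=cv2.fitLine(xy,cv2.DIST_HUBER,0,.01,.01).ravel(); print("barrel crest",len(q),v,"axis yaw-90",np.degrees(np.arctan2(-v[0],v[1])) , cv2.minAreaRect(xy))
q=P[ins&(H>.022)&(hsv[...,2]<125)&(hsv[...,1]>90)]; xy=(q[:,:2]*1000).astype(np.float32); r=cv2.minAreaRect(xy); print("pin",len(q),r,cv2.boxPoints(r).round().tolist())
# deck point check by board top outline
E
```

```text
hsv pad [10  8 98] [  8  10 102] deck [ 14 111 101] pin [ 12 135  83] tray [  8  10 106]
pad [277 241  15  12 120] [284.175      246.34166667] [0.51278913 0.05324666 0.069     ]
barrel crest 933 [ 2.5455588e-01 -9.6705806e-01  6.0454688e+02 -1.7061827e+01] axis yaw-90 -165.25272 ((614.4234619140625, 0.055206298828125), (67.80558776855469, 203.7443389892578), 14.710407257080078)
pin 2045 ((617.5155029296875, -11.161773681640625), (71.02862548828125, 305.8334655761719), 14.934146881103516) [[544.0, 127.0], [623.0, -168.0], [691.0, -150.0], [612.0, 146.0]]
```

Emit:
{"api": "move_arm", "payload": {
  "plan": [
    [0.3,0.0225,0.0585,0,0,0,1],
    [0.3,0.0225,0.0585,0,0,0,1],
    [0.3,0.0225,0.0585,0,0,0,1],
    [0.3,0.0225,0.0585,0,0,0,1],
    [0.3,0.0225,0.0585,0,0,0,1],
    [0.3,0.0225,0.0585,0,0,0,1],
    [0.3,0.0225,0.0585,0,0,0,1],
    [0.3,0.0235,0.0585,0,0,0,1],
    [0.3,0,0.0585,0,0,0,1],
    [0.3,0,0.0585,0,0,0,1],
    [0.3,0,0.0585,0,0,0,1],
    [0.3,0,0.0585,0,0,0,1],
    [0.3,0,0.0585,0,0,0,1],
    [0.3,0,0.0585,0,0,0,1],
    [0.3,0,0.0585,0,0,0,1],
    [0.3,0,0.0595,0,0,0,0],
    [0.3,0,0,0,0,0,0],
    [0.3,0,0,0,0,0,0]
  ]
}}

```text
time_s: 2.35
tcp_pos: [0.4776, 0.3294, 0.1923]
eef_rot: [-180.0, -0.1, -138.8]
contact_force: [-0.3, -0.1, 0.1]
gripper_width: 0.0569
gripper_force: 0.0
```

Emit:
{"api": "move_arm", "payload": {
  "plan": [
    [0.3,0.0015,0.0015,-0.04,0,0,0],
    [0.3,0,0,-0.04,0,0,0],
    [0.3,0,0,-0.04,0,0,0],
    [0.3,0,0,-0.03,0,0,0],
    [0.3,0,0,-0.02,0,0,0],
    [0.3,0,0,-0.01,0,0,0],
    [0.3,0,0,-0.006,0,0,0],
    [0.3,0,0,0,0,0,0],
    [-0.3,0,0,0,0,0,0],
    [-0.3,0,0,0,0,0,0],
    [-0.6,0,0,0,0,0,0],
    [-0.6,0,0,0,0,0,0],
    [-0.6,0,0,0,0,0,0],
    [-0.6,0,0,0,0,0,0]
  ],
  "force": 30
}}

```text
time_s: 4.1
tcp_pos: [0.4795, 0.3311, 0.0069]
eef_rot: [-180.0, -0.0, -138.8]
contact_force: [-0.2, 0.1, 0.1]
gripper_width: 0.0178
gripper_force: 0.0
```

```bash
python3 - <<'E'
from plant import vision
from h import *
T=vision.capture("top");S=vision.capture("scene")
np.savez("top1.npz",**T);np.savez("scene1.npz",**S)
a=cv2.resize(T["img"][200:320,110:230],(400,400),interpolation=cv2.INTER_CUBIC)
b=cv2.resize(S["img"][290:410,340:460],(400,400),interpolation=cv2.INTER_CUBIC)
cv2.imwrite("pics/c2.png",np.hstack([a,b])[:,:,::-1])
print(proj(T,[.4795,.3311,.007]),proj(S,[.4795,.3311,.007]))
E
```

```text
[178.23405676 263.04597377] [404.58936313 343.92163517]
```

View pics/c2.png

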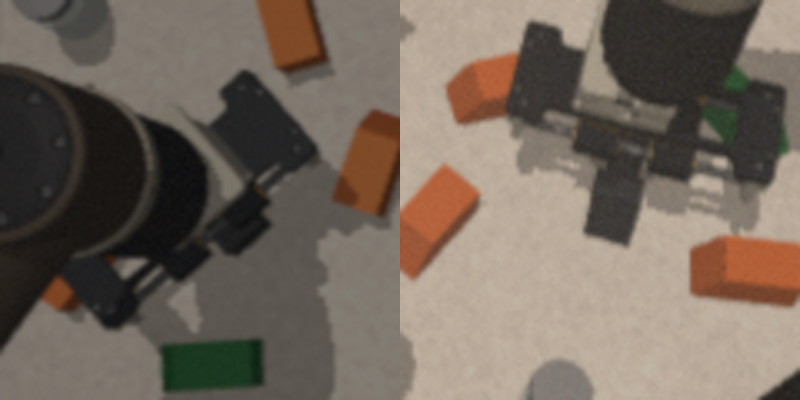

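The chock has not moved and the TCP projects onto its middle, but the width reads 18 mm with no force, which doesn't agree. I'll close fully and see what the reading does.

Emit:
{"api": "move_arm", "payload": {
  "plan": [
    [-1,0,0,0,0,0,0],
    [-1,0,0,0,0,0,0],
    [-1,0,0,0,0,0,0],
    [-1,0,0,0,0,0,0]
  ],
  "force": 30
}}

```text
time_s: 4.7
tcp_pos: [0.4795, 0.3311, 0.007]
eef_rot: [180.0, -0.0, -138.8]
contact_force: [-0.0, 0.7, -0.5]
gripper_width: 0.0006
gripper_force: 0.0
```

```bash
python3 - <<'E'
from plant import vision
from h import *
T=vision.capture("top");S=vision.capture("scene")
a=cv2.resize(T["img"][225:305,140:220],(400,400),interpolation=cv2.INTER_CUBIC)
b=cv2.resize(S["img"][310:380,375:445],(400,400),interpolation=cv2.INTER_CUBIC)
cv2.imwrite("pics/c3.png",np.clip(np.hstack([a,b])[:,:,::-1]*1.8,0,255))
E
```

```text
[ WARN:0@1.496] global loadsave.cpp:1063 imwrite_ Unsupported depth image for selected encoder is fallbacked to CV_8U.
```

View pics/c3.png

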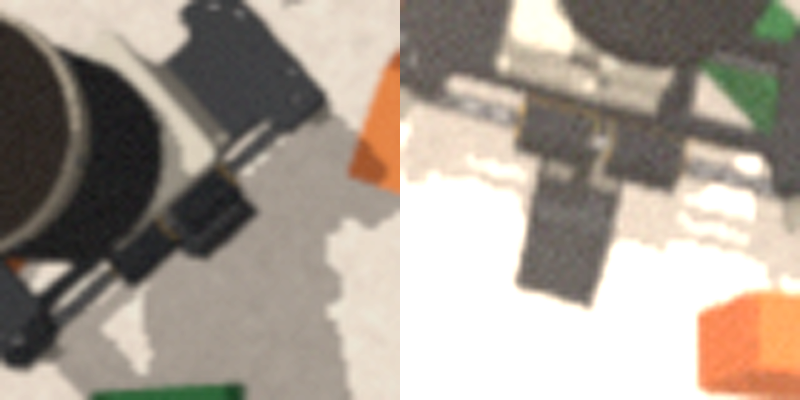

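The fingers shut to 0 mm while the chock still shows both ends in place, so I'll use depth to see where the fingers really are.

```bash
python3 - <<'E'
from plant import vision,telemetry
from h import *
S=vision.capture("scene");T=vision.capture("top")
np.savez("scene2.npz",**S);np.savez("top2.npz",**T)
P=pts(S)
for u0,v0,n in((402,333,"carriage L"),(417,335,"carriage R"),(409,339,"between"),(405,345,"block upper"),(404,352,"mid"),(402,360,"end")):
    print(n,P[v0-1:v0+2,u0-1:u0+2].reshape(-1,3)[[0,2,4,6,8]].round(3).tolist())
P=pts(T)
for u,v in((187,268),(189,273),(182,274),(170,275),(180,265)): print("top",u,v,P[v,u].round(3))
s=telemetry.get_state();print(s["tcp_pos"],s["eef_rot"],s["joints"],s["gripper_width"])
E
```

```text
carriage L [[0.518, 0.336, 0.128], [0.516, 0.339, 0.132], [0.518, 0.339, 0.13], [0.521, 0.339, 0.127], [0.519, 0.344, 0.132]]
carriage R [[0.492, 0.36, 0.132], [0.488, 0.362, 0.131], [0.492, 0.363, 0.131], [0.495, 0.364, 0.131], [0.492, 0.366, 0.132]]
between [[0.485, 0.338, 0.061], [0.482, 0.342, 0.066], [0.484, 0.341, 0.06], [0.483, 0.339, 0.049], [0.481, 0.343, 0.054]]
block upper [[0.494, 0.339, 0.039], [0.49, 0.342, 0.039], [0.493, 0.342, 0.038], [0.498, 0.344, 0.039], [0.492, 0.346, 0.037]]
mid [[0.506, 0.352, 0.033], [0.501, 0.354, 0.032], [0.505, 0.355, 0.032], [0.507, 0.355, 0.028], [0.504, 0.358, 0.031]]
end [[0.515, 0.36, 0.01], [0.509, 0.362, 0.008], [0.514, 0.363, 0.008], [0.516, 0.363, 0.004], [0.511, 0.365, 0.003]]
top 187 268 [0.465 0.302 0.032]
top 189 273 [0.454 0.304 0.005]
top 182 274 [0.45  0.317 0.024]
top 170 275 [0.443 0.317 0.13 ]
top 180 265 [0.466 0.294 0.13 ]
[0.47958369 0.33109799 0.00698579] [ 1.79999789e+02  5.47585494e-03 -1.38828143e+02] [ 5.38364872e+01  2.25432984e+01 -2.38714449e+01  1.44240846e-03
 -4.35798678e+01 -1.02665675e+02] 0.0003825516856556739
```

Emit:
{"api": "move_arm", "payload": {
  "plan": [
    [-1,0,0,0.02,0,0,0],
    [-1,0,0,0.04,0,0,0],
    [-1,0,0,0.04,0,0,0],
    [-1,0,0,0,0,0,0],
    [-1,0,0,0,0,0,0]
  ]
}}

```text
time_s: 5.52
tcp_pos: [0.4792, 0.3308, 0.1067]
eef_rot: [180.0, -0.0, -138.8]
contact_force: [-0.9, -0.2, -1.6]
gripper_width: 0.0005
gripper_force: 0.0
```

```bash
python3 - <<'E'
from plant import vision,telemetry
from h import *
S=vision.capture("scene");T=vision.capture("top")
np.savez("scene3.npz",**S);np.savez("top3.npz",**T)
tcp=telemetry.get_state()["tcp_pos"];print(tcp,proj(S,tcp))
P=pts(S)
d=np.hypot(P[...,0]-tcp[0],P[...,1]-tcp[1]); ok=(S["depth"]>.3)&(d<.03)
zz=np.sort(P[ok][:,2]); print(np.histogram(zz,bins=np.arange(-.01,.25,.01)))
q=P[ok&(P[...,2]>.045)]; i=q[:,2].argsort()[:12]; print(q[i].round(3).tolist())
a=cv2.resize(S["img"][270:390,340:460],(480,480),interpolation=cv2.INTER_CUBIC)
cv2.imwrite("pics/c4.png",np.clip(a[:,:,::-1]*1.8,0,255).astype(np.uint8))
E
```

```text
[0.47894223 0.33044568 0.10581798] [410.87200098 326.74964022]
(array([ 37,  56,   4,   4, 201,  77,   0,   0,   0,   0,   0,   0,   0,
         0,   0,  17,  33,   9,   4,   7,   0,   2,   1,  32,  39]), array([-0.01,  0.  ,  0.01,  0.02,  0.03,  0.04,  0.05,  0.06,  0.07,
        0.08,  0.09,  0.1 ,  0.11,  0.12,  0.13,  0.14,  0.15,  0.16,
        0.17,  0.18,  0.19,  0.2 ,  0.21,  0.22,  0.23,  0.24]))
[[0.489, 0.334, 0.141], [0.485, 0.336, 0.142], [0.487, 0.335, 0.142], [0.481, 0.342, 0.143], [0.479, 0.344, 0.143], [0.484, 0.335, 0.144], [0.493, 0.33, 0.145], [0.485, 0.339, 0.146], [0.483, 0.34, 0.147], [0.484, 0.337, 0.147], [0.493, 0.329, 0.148], [0.479, 0.347, 0.148]]
```

View pics/c4.png

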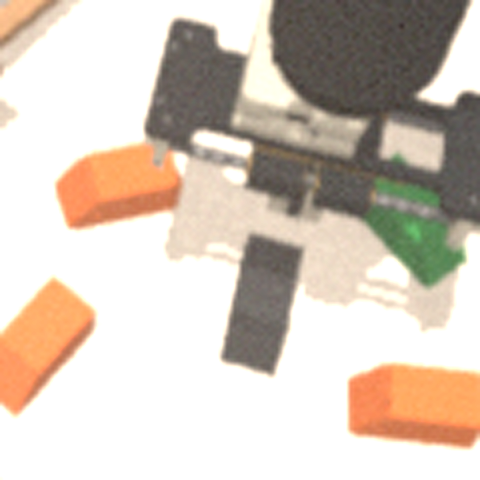

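The raised view shows the shut fingertips ending at crop (294,213). By depth that is z ≈ 0.14, while the TCP reports 0.106. The real fingertips seem to sit about 35 mm above the reported TCP, so the gripper closed just over the chock (top at 38 mm). I'll check that against both views.

```bash
python3 - <<'E'
from h import *
S=dict(np.load("scene3.npz"));T=dict(np.load("top3.npz")); tcp=np.array([.479,.3305,.106])
for dz in(0,.01,.02,.03,.035,.04,.05): print(dz,proj(S,tcp+[0,0,dz]).round(1),proj(T,tcp+[0,0,dz]).round(1))
D=S["depth"]; P=pts(S)
for v in range(314,336): print(v,[f"{int(z*1000):4d}" for z in P[v,405:421,2]],[int(x) for x in S["img"][v,405:421].max(1)])
E
```

```text
0 [410.9 326.7] [167.5 260.5]
0.01 [411.6 324.9] [166.3 260.2]
0.02 [412.3 323. ] [165.1 259.9]
0.03 [413.  321.1] [163.8 259.6]
0.035 [413.3 320.2] [163.2 259.4]
0.04 [413.7 319.2] [162.6 259.3]
0.05 [414.4 317.3] [161.3 259. ]
314 [' 223', ' 229', ' 228', ' 229', ' 230', ' 228', ' 230', ' 230', ' 229', ' 233', ' 230', ' 219', ' 222', ' 225', ' 226', ' 232'] [56, 52, 53, 54, 52, 52, 58, 57, 56, 58, 66, 80, 84, 87, 78, 58]
315 [' 221', ' 225', ' 225', ' 226', ' 224', ' 230', ' 227', ' 227', ' 228', ' 231', ' 230', ' 221', ' 221', ' 222', ' 224', ' 230'] [54, 47, 48, 52, 53, 52, 54, 57, 54, 56, 59, 72, 79, 85, 89, 55]
316 [' 218', ' 215', ' 218', ' 222', ' 221', ' 222', ' 224', ' 223', ' 228', ' 229', ' 228', ' 180', ' 218', ' 220', ' 228', ' 230'] [49, 48, 49, 50, 46, 50, 48, 54, 50, 52, 57, 62, 66, 76, 83, 59]
317 [' 211', ' 216', ' 215', ' 215', ' 221', ' 219', ' 221', ' 221', ' 221', ' 224', ' 175', ' 174', '1140', ' 220', ' 230', ' 231'] [64, 61, 53, 49, 50, 48, 48, 55, 50, 53, 57, 62, 78, 75, 61, 56]
318 ['   1', '   0', ' 150', ' 213', ' 212', ' 212', ' 215', ' 215', ' 219', ' 
[... 2939 characters left out ...]
 1', '  -1', '   0'] [59, 56, 55, 56, 56, 57, 59, 59, 63, 70, 88, 124, 132, 134, 130, 134]
333 ['  36', '  40', '  38', '  40', '  36', '  40', '  41', '  34', '  38', '  39', '  39', '  -5', '   0', '   3', '   0', '   4'] [56, 56, 54, 57, 58, 57, 56, 55, 58, 61, 90, 131, 134, 134, 135, 134]
334 ['  35', '  40', '  41', '  36', '  35', '  38', '  38', '  37', '  42', '  41', '  37', '   0', '   0', '   1', '   3', '  -2'] [59, 59, 59, 56, 55, 57, 56, 55, 58, 65, 99, 131, 133, 130, 134, 131]
335 ['  39', '  34', '  40', '  40', '  36', '  41', '  40', '  35', '  39', '  35', '   2', '   1', '   1', '  -3', '   0', '   3'] [58, 55, 55, 56, 56, 55, 51, 56, 58, 75, 108, 135, 134, 134, 135, 132]
```

Confirmed: the tips end at z ≈ 0.141 in the depth data (rows 323–324), with x,y correct. The reported z is therefore about 35 mm too low, and I need to command 35 mm deeper. I'll open, then go down slowly with force checks.

Emit:
{"api": "move_arm", "payload": {
  "plan": [
    [0.3,0,0,0,0,0,0],
    [0.3,0,0,0,0,0,0],
    [0.3,0,0,0,0,0,0],
    [0.3,0,0,-0.03,0,0,0],
    [0.3,0,0,-0.03,0,0,0],
    [0.3,0,0,-0.03,0,0,0],
    [0.3,0,0,-0.02,0,0,0],
    [0.3,0,0,-0.01,0,0,0],
    [0.3,0,0,-0.005,0,0,0],
    [0.3,0,0,-0.003,0,0,0],
    [0.3,0,0,-0.003,0,0,0],
    [0.3,0,0,0,0,0,0]
  ],
  "force": 30
}}

```text
time_s: 7.12
tcp_pos: [0.4796, 0.3312, -0.0238]
eef_rot: [180.0, 0.0, -138.8]
contact_force: [-0.2, 0.3, 0.7]
gripper_width: 0.0569
gripper_force: 0.0
```

Real tips are now at about 11 mm. Going 4 mm deeper, then closing.

Emit:
{"api": "move_arm", "payload": {
  "plan": [
    [0.3,0,0,-0.002,0,0,0],
    [0.3,0,0,-0.002,0,0,0],
    [0,0,0,0,0,0,0],
    [0,0,0,0,0,0,0],
    [-0.4,0,0,0,0,0,0],
    [-0.4,0,0,0,0,0,0],
    [-0.4,0,0,0,0,0,0],
    [-0.4,0,0,0,0,0,0]
  ],
  "force": 30
}}

```text
time_s: 8.12
tcp_pos: [0.4796, 0.3312, -0.028]
eef_rot: [180.0, 0.0, -138.8]
contact_force: [-0.2, 0.2, 0.5]
gripper_width: 0.0359
gripper_force: 30.0
```

Gripped (35.9 mm, 30 N). Next: lift, carry to below the pin, turn and tilt to the slope.

Emit:
{"api": "move_arm", "payload": {
  "plan": [
    [-0.4,0,0,0.03,0,0,0],
    [-0.4,0,0,0.06,0,0,0],
    [-0.4,0,0,0.06,0,0,0],
    [-0.4,0.0048,-0.0463,0,0,0,-3.3],
    [-0.4,0.0048,-0.0463,0,0,0,-3.3],
    [-0.4,0.0048,-0.0463,0,0,0,-3.3],
    [-0.4,0.0048,-0.0463,0,0,0,-3.3],
    [-0.4,0.0048,-0.0463,0,0,0,-3.3],
    [-0.4,0.0048,-0.0463,0,0,0,-3.3],
    [-0.4,0.0048,-0.0463,0,0,0,-3.3],
    [-0.4,0.0048,-0.0463,0,0,0,-3.3],
    [-0.4,0,0,0,1.15,-4.5,0],
    [-0.4,0,0,0,1.15,-4.5,0],
    [-0.4,0,0,-0.03,0,0,0],
    [-0.4,0,0,-0.025,0,0,0],
    [-0.4,0,0,0,0,0,0],
    [-0.4,0,0,0,0,0,0]
  ]
}}

```text
time_s: 10.25
tcp_pos: [0.5184, -0.0393, 0.0677]
eef_rot: [-179.9, 9.3, -165.2]
contact_force: [0.7, -0.9, -1.3]
gripper_width: 0.0356
gripper_force: 30.0
```

```bash
python3 - <<'E'
from plant import vision,telemetry
from h import *
S=vision.capture("scene");T=vision.capture("top")
np.savez("scene4.npz",**S);np.savez("top4.npz",**T)
a=cv2.resize(S["img"][170:330,220:420],(500,400),interpolation=cv2.INTER_CUBIC)
cv2.imwrite("pics/c5.png",np.clip(a[:,:,::-1]*1.8,0,255).astype(np.uint8))
s=telemetry.get_state();print(s["tcp_pos"],s["eef_rot"],s["contact_force"],s["gripper_width"],s["time_s"])
E
```

```text
[ 0.51877271 -0.03915203  0.06803183] [-179.92219094    9.3799187  -165.20937671] [ 0.74522722  0.5264755  -2.03950635] 0.036139118170401135 10.35
```

View pics/c5.png

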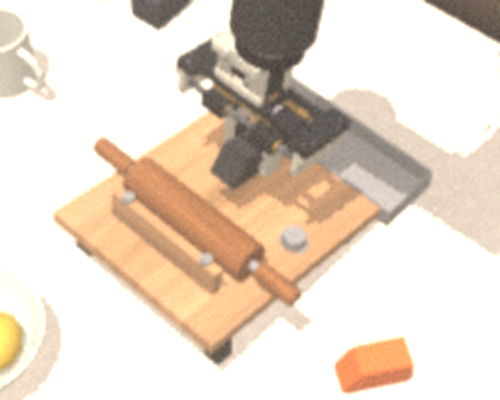

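The chock hangs nose uphill over the deck below the pin's middle (crop 240,160), and the pin is still on its pegs. I'll check the chock's pose in the drainer frame by depth.

```bash
python3 - <<'E'
from h import *
D=np.array([.566,-.026,0]);a=np.radians(14.8);Rz=np.array([[np.cos(a),-np.sin(a),0],[np.sin(a),np.cos(a),0],[0,0,1]])
S=dict(np.load("scene4.npz")); P=(pts(S)-D)@Rz*1000; h=cv2.cvtColor(S["img"],cv2.COLOR_RGB2HSV)
m=(S["depth"]>.3)&(h[...,2]<75)&(h[...,1]<80); m[:222]=0;m[248:]=0;m[:,:300]=0;m[:,335:]=0
H=P[...,2]-58-.158*P[...,0]
for v in range(224,246,2): print(v,[tuple(P[v,u].round().astype(int))+(int(H[v,u]),) for u in range(304,332,3) if m[v,u] and H[v,u]<110])
E
```

```text
224 [(np.int64(-50), np.int64(-13), np.int64(136), 86), (np.int64(-55), np.int64(-6), np.int64(137), 88)]
226 [(np.int64(-38), np.int64(-12), np.int64(139), 86), (np.int64(-46), np.int64(-8), np.int64(135), 83), (np.int64(-50), np.int64(-1), np.int64(137), 87)]
228 [(np.int64(-29), np.int64(-16), np.int64(135), 81), (np.int64(-30), np.int64(-5), np.int64(142), 89), (np.int64(-40), np.int64(-3), np.int64(136), 84), (np.int64(-48), np.int64(2), np.int64(133), 82), (np.int64(-54), np.int64(7), np.int64(132), 82)]
230 [(np.int64(-26), np.int64(-13), np.int64(131), 77), (np.int64(-30), np.int64(-5), np.int64(133), 80), (np.int64(-34), np.int64(3), np.int64(137), 84), (np.int64(-36), np.int64(12), np.int64(144), 91), (np.int64(-48), np.int64(13), np.int64(133), 82), (np.int64(-50), np.int64(22), np.int64(140), 89)]
232 [(np.int64(-24), np.int64(-11), np.int64(125), 71), (np.int64(-27), np.int64(-2), np.int64(130), 76), (np.int64(-30), np.int64(6), np.int64(134), 81), (np.int64(-35), np.int64(13), np.int64(136), 83), (np.int64(-43), np.int64(17), np.int64(132), 80)]
234 [(np.int64(-15), np.
[... 598 characters left out ...]
64(-9), np.int64(-9), np.int64(113), 56), (np.int64(-14), np.int64(-1), np.int64(116), 59), (np.int64(-18), np.int64(7), np.int64(119), 63), (np.int64(-21), np.int64(15), np.int64(123), 68), (np.int64(-33), np.int64(16), np.int64(114), 60), (np.int64(-46), np.int64(15), np.int64(101), 49)]
240 [(np.int64(-10), np.int64(3), np.int64(114), 57), (np.int64(-16), np.int64(9), np.int64(114), 58), (np.int64(-21), np.int64(16), np.int64(115), 60), (np.int64(-33), np.int64(15), np.int64(103), 50)]
242 [(np.int64(-6), np.int64(6), np.int64(112), 54), (np.int64(-12), np.int64(13), np.int64(112), 55), (np.int64(-20), np.int64(16), np.int64(107), 51)]
244 [(np.int64(-8), np.int64(16), np.int64(109), 52)]
```

Emit:
{"api": "move_arm", "payload": {
  "plan": [
    [-0.4,0,0.001,-0.02,0,0,0],
    [-0.4,0,0,-0.015,0,0,0],
    [-0.4,0,0,-0.004,0,0,0],
    [-0.4,0,0,-0.002,0,0,0],
    [-0.4,0,0,0,0,0,0]
  ]
}}

```text
time_s: 10.98
tcp_pos: [0.5184, -0.0382, 0.0265]
eef_rot: [-179.9, 9.3, -165.2]
contact_force: [-0.2, -0.1, -1.6]
gripper_width: 0.0353
gripper_force: 30.0
```

Emit:
{"api": "move_arm", "payload": {
  "plan": [
    [-0.4,0,0,-0.001,0,0,0],
    [-0.4,0,0,-0.001,0,0,0],
    [-0.4,0,0,-0.001,0,0,0],
    [-0.4,0,0,0,0,0,0]
  ]
}}

```text
time_s: 11.48
tcp_pos: [0.5179, -0.0384, 0.0229]
eef_rot: [-179.9, 9.3, -165.2]
contact_force: [-0.2, 0.3, -1.8]
gripper_width: 0.036
gripper_force: 30.0
```

Emit:
{"api": "move_arm", "payload": {
  "plan": [
    [-0.4,0,0,-0.001,0,0,0],
    [-0.4,0,0,0,0,0,0]
  ]
}}

```text
time_s: 11.72
tcp_pos: [0.5179, -0.0384, 0.0219]
eef_rot: [-179.9, 9.3, -165.2]
contact_force: [-0.4, -0.7, -1.6]
gripper_width: 0.0358
gripper_force: 30.0
```

Emit:
{"api": "move_arm", "payload": {
  "plan": [
    [-0.4,0,0,-0.001,0,0,0],
    [-0.4,0,0,0,0,0,0]
  ]
}}

```text
time_s: 11.98
tcp_pos: [0.5181, -0.0383, 0.0213]
eef_rot: [-179.9, 9.3, -165.2]
contact_force: [-1.7, 0.7, 4.5]
gripper_width: 0.036
gripper_force: 30.0
```

Contact with the deck (about 6 N). Now I slide it uphill along the slope.

Emit:
{"api": "move_arm", "payload": {
  "plan": [
    [-0.4,0.0029,0.0008,0.0005,0,0,0],
    [-0.4,0.0029,0.0008,0.0005,0,0,0],
    [-0.4,0.0029,0.0008,0.0005,0,0,0],
    [-0.4,0.0029,0.0008,0.0005,0,0,0],
    [-0.4,0.0029,0.0008,0.0005,0,0,0],
    [-0.4,0.0029,0.0008,0.0005,0,0,0],
    [-0.4,0.0029,0.0008,0.0005,0,0,0]
  ]
}}

```text
time_s: 12.85
tcp_pos: [0.5356, -0.0339, 0.0241]
eef_rot: [-179.9, 9.0, -165.3]
contact_force: [-10.5, -3.2, 9.4]
gripper_width: 0.0359
gripper_force: 30.0
```

Emit:
{"api": "move_arm", "payload": {
  "plan": [
    [-0.4,0,0,0.0008,0,0,0],
    [-0.4,0,0,0,0,0,0]
  ]
}}

```text
time_s: 13.1
tcp_pos: [0.5385, -0.0326, 0.0252]
eef_rot: [-179.9, 9.3, -165.2]
contact_force: [0.1, 0.4, -1.5]
gripper_width: 0.0356
gripper_force: 30.0
```

Emit:
{"api": "move_arm", "payload": {
  "plan": [
    [-0.4,0.0019,0.0005,0.0003,0,0,0],
    [-0.4,0.0019,0.0005,0.0003,0,0,0]
  ]
}}

```text
time_s: 13.35
tcp_pos: [0.5423, -0.0316, 0.0258]
eef_rot: [-179.9, 9.3, -165.2]
contact_force: [0.0, 0.6, -2.1]
gripper_width: 0.0355
gripper_force: 30.0
```

Emit:
{"api": "move_arm", "payload": {
  "plan": [
    [-0.4,0.0019,0.0005,0.0003,0,0,0],
    [-0.4,0.0019,0.0005,0.0003,0,0,0]
  ]
}}

```text
time_s: 13.6
tcp_pos: [0.546, -0.0307, 0.0265]
eef_rot: [-179.9, 9.3, -165.2]
contact_force: [0.1, 0.8, -1.4]
gripper_width: 0.0358
gripper_force: 30.0
```

Emit:
{"api": "move_arm", "payload": {
  "plan": [
    [-0.4,0.0019,0.0005,0,0,0,0],
    [-0.4,0.001,0.0002,0,0,0,0]
  ]
}}

```text
time_s: 13.85
tcp_pos: [0.5489, -0.03, 0.0264]
eef_rot: [-179.9, 9.3, -165.2]
contact_force: [0.2, 0.5, -1.5]
gripper_width: 0.0356
gripper_force: 30.0
```

Emit:
{"api": "move_arm", "payload": {
  "plan": [
    [-0.4,0.0019,0.0005,0.0003,0,0,0],
    [-0.4,0.001,0.0002,0.0002,0,0,0]
  ]
}}

```text
time_s: 14.1
tcp_pos: [0.5519, -0.0293, 0.027]
eef_rot: [-179.9, 9.3, -165.2]
contact_force: [-1.1, 0.4, -2.0]
gripper_width: 0.0357
gripper_force: 30.0
```

Emit:
{"api": "move_arm", "payload": {
  "plan": [
    [-0.4,0.0019,0.0005,0.0003,0,0,0],
    [-0.4,0.001,0.0002,0.0002,0,0,0]
  ]
}}

```text
time_s: 14.35
tcp_pos: [0.5539, -0.0289, 0.0272]
eef_rot: [-179.9, 9.2, -165.2]
contact_force: [-2.5, 0.1, -1.5]
gripper_width: 0.0359
gripper_force: 30.0
```

Emit:
{"api": "move_arm", "payload": {
  "plan": [
    [-0.4,0.001,0.0003,-0.0006,0,0,0],
    [-0.4,0,0,0,0,0,0]
  ]
}}

```text
time_s: 14.6
tcp_pos: [0.5542, -0.0288, 0.0271]
eef_rot: [-179.9, 9.2, -165.2]
contact_force: [-9.2, 0.2, 9.8]
gripper_width: 0.0361
gripper_force: 30.0
```

Emit:
{"api": "move_arm", "payload": {
  "plan": [
    [-0.4,0.0019,0.0005,0.0002,0,0,0],
    [-0.4,0.0019,0.0005,0.0003,0,0,0]
  ]
}}

```text
time_s: 14.85
tcp_pos: [0.5551, -0.0287, 0.0272]
eef_rot: [-179.9, 8.9, -165.3]
contact_force: [-17.7, -3.4, 17.0]
gripper_width: 0.0362
gripper_force: 30.0
```

Emit:
{"api": "move_arm", "payload": {
  "plan": [
    [-0.4,0.0019,0.0005,0.0003,0,0,0],
    [-0.4,0.001,0.0003,0.0002,0,0,0]
  ]
}}

```text
time_s: 15.1
tcp_pos: [0.5586, -0.0281, 0.0278]
eef_rot: [-179.9, 9.0, -165.3]
contact_force: [-16.6, -3.7, 18.1]
gripper_width: 0.0362
gripper_force: 30.0
```

Emit:
{"api": "move_arm", "payload": {
  "plan": [
    [-0.4,0,0,0.0006,0,0,0],
    [-0.4,0,0,0,0,0,0]
  ]
}}

```text
time_s: 15.35
tcp_pos: [0.5624, -0.0266, 0.0286]
eef_rot: [-179.9, 9.3, -165.2]
contact_force: [-2.0, -1.1, 1.2]
gripper_width: 0.0358
gripper_force: 30.0
```

Emit:
{"api": "move_arm", "payload": {
  "plan": [
    [-0.4,0.0014,0.0004,0.0002,0,0,0],
    [-0.4,0,0,0,0,0,0]
  ]
}}

```text
time_s: 15.6
tcp_pos: [0.5625, -0.0265, 0.0285]
eef_rot: [-179.9, 9.2, -165.2]
contact_force: [-6.9, -2.6, 7.9]
gripper_width: 0.0358
gripper_force: 30.0
```

Emit:
{"api": "move_arm", "payload": {
  "plan": [
    [-0.4,0.0014,0.0004,0.0002,0,0,0],
    [-0.4,0,0,0,0,0,0]
  ]
}}

```text
time_s: 15.85
tcp_pos: [0.5629, -0.0265, 0.0286]
eef_rot: [-179.9, 9.1, -165.2]
contact_force: [-10.6, -2.2, 8.9]
gripper_width: 0.0358
gripper_force: 30.0
```

Emit:
{"api": "move_arm", "payload": {
  "plan": [
    [-0.4,0.0014,0.0004,0.0003,0,0,0],
    [-0.4,0,0,0,0,0,0]
  ]
}}

```text
time_s: 16.1
tcp_pos: [0.5649, -0.0259, 0.0289]
eef_rot: [-179.9, 9.1, -165.2]
contact_force: [-8.2, -1.2, 6.9]
gripper_width: 0.0361
gripper_force: 30.0
```

Emit:
{"api": "move_arm", "payload": {
  "plan": [
    [-0.4,0.0014,0.0004,0.0003,0,0,0],
    [-0.4,0,0,0,0,0,0]
  ]
}}

```text
time_s: 16.35
tcp_pos: [0.5648, -0.026, 0.0289]
eef_rot: [-179.9, 9.0, -165.3]
contact_force: [-13.6, -2.5, 10.7]
gripper_width: 0.036
gripper_force: 30.0
```

Emit:
{"api": "move_arm", "payload": {
  "plan": [
    [-0.4,0.0014,0.0004,0.0003,0,0,0],
    [-0.4,0,0,0,0,0,0]
  ]
}}

```text
time_s: 16.6
tcp_pos: [0.5647, -0.026, 0.0289]
eef_rot: [-179.9, 8.8, -165.3]
contact_force: [-18.3, -2.6, 15.4]
gripper_width: 0.0359
gripper_force: 30.0
```

Emit:
{"api": "move_arm", "payload": {
  "plan": [
    [-0.4,0.0014,0.0004,0.0003,0,0,0],
    [-0.4,0,0,0,0,0,0]
  ]
}}

```text
time_s: 16.85
tcp_pos: [0.5647, -0.026, 0.0288]
eef_rot: [-179.9, 8.7, -165.3]
contact_force: [-22.6, -2.3, 18.8]
gripper_width: 0.0361
gripper_force: 30.0
```

The rail is reached: force climbs with no motion. I push a little more while easing the downward load.

Emit:
{"api": "move_arm", "payload": {
  "plan": [
    [-0.4,0.0012,0.0003,0.0006,0,0,0],
    [-0.4,0,0,0,0,0,0]
  ]
}}

```text
time_s: 17.1
tcp_pos: [0.5646, -0.026, 0.0288]
eef_rot: [-180.0, 8.6, -165.3]
contact_force: [-25.8, -3.4, 17.3]
gripper_width: 0.0355
gripper_force: 30.0
```

Emit:
{"api": "move_arm", "payload": {
  "plan": [
    [-0.4,0.0012,0.0003,0.0006,0,0,0],
    [-0.4,0,0,0,0,0,0]
  ]
}}

```text
time_s: 17.35
tcp_pos: [0.5646, -0.026, 0.0288]
eef_rot: [-180.0, 8.5, -165.3]
contact_force: [-26.6, -3.5, 17.0]
gripper_width: 0.036
gripper_force: 30.0
```

Firm: about 24 N along the slope. Letting go and backing off square to the deck.

Emit:
{"api": "move_arm", "payload": {
  "plan": [
    [0.1,0,0,0,0,0,0],
    [0.1,0,0,0,0,0,0],
    [0.1,0,0,0,0,0,0],
    [0.1,0,0,0,0,0,0]
  ]
}}

```text
time_s: 17.85
tcp_pos: [0.5735, -0.0233, 0.0313]
eef_rot: [-179.9, 9.3, -165.2]
contact_force: [0.7, -0.6, -0.6]
gripper_width: 0.0482
gripper_force: 0.0
```

Emit:
{"api": "move_arm", "payload": {
  "plan": [
    [0.1,-0.0015,-0.0004,0.01,0,0,0],
    [0.1,-0.003,-0.0008,0.02,0,0,0],
    [0.1,-0.006,-0.0016,0.04,0,0,0],
    [0.1,-0.009,-0.002,0.06,0,0,0],
    [0.1,-0.06,0.03,0.02,0,0,0],
    [0.1,-0.03,0.03,0,0,0,0],
    [-1,0,0,0,0,0,0]
  ]
}}

```text
time_s: 18.73
tcp_pos: [0.4686, 0.0297, 0.1807]
eef_rot: [-180.0, 9.5, -165.1]
contact_force: [-0.2, -0.6, 0.6]
gripper_width: 0.0428
gripper_force: 0.0
```

```bash
python3 - <<'E'
from plant import vision,telemetry
from h import *
S=vision.capture("scene");T=vision.capture("top")
np.savez("scene5.npz",**S);np.savez("top5.npz",**T)
a=cv2.resize(S["img"][180:310,230:400],(520,400),interpolation=cv2.INTER_CUBIC)
cv2.imwrite("pics/c6.png",np.clip(a[:,:,::-1]*1.8,0,255).astype(np.uint8))
s=telemetry.get_state();print(s["tcp_pos"],s["eef_rot"],s["contact_force"],s["time_s"])
D=np.array([.566,-.026,0]);a=np.radians(14.8);Rz=np.array([[np.cos(a),-np.sin(a),0],[np.sin(a),np.cos(a),0],[0,0,1]])
for n in("scene0.npz","scene5.npz"):
    S=dict(np.load(n)); P=(pts(S)-D)@Rz*1000; H=P[...,2]-58-.158*P[...,0]; h=cv2.cvtColor(S["img"],cv2.COLOR_RGB2HSV)
    m=(S["depth"]>.3)&(H>44)&(H<54)&(abs(P[...,1])<80)&(P[...,0]>20)&(P[...,0]<90)&(h[...,1]>70); q=P[m]
    print(n,"crest",len(q),np.median(q,0).round(1),np.polyfit(q[:,1],q[:,0],1))
    m=(S["depth"]>.3)&(H>10)&(H<20)&(abs(P[...,1]-90)<16)&(abs(P[...,0]+32)<25)&(h[...,1]<60); print("pad",P[m].mean(0),H[m].mean(),proj(S,D+Rz@np.array([-.032,.09,.069])))
E
```

```text
[0.47025445 0.02890071 0.18017172] [-179.94351218    9.40386856 -165.12387126] [ 0.7260295  -0.28112603 -0.24187582] 18.825
scene0.npz crest 385 [ 41.8   4.7 111.9] [-6.33948719e-03  4.19235496e+01]
pad [-25.79756088  93.50201734  69.23417326] 15.31018788104398 [337.75085664 262.08701372]
scene5.npz crest 406 [ 54.7   5.2 113.8] [-1.25726546e-02  5.44984525e+01]
pad [-25.62195186  93.61057294  69.43028075] 15.478549140111104 [337.75085664 262.08701372]
```

View pics/c6.png

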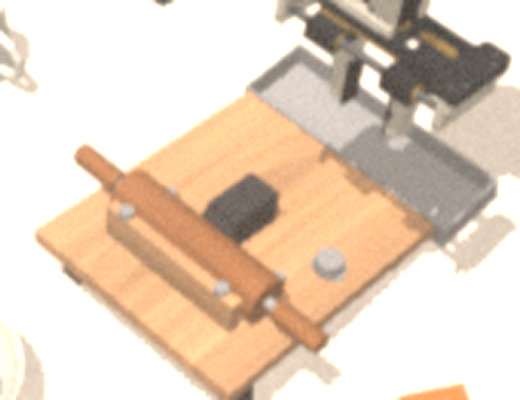

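The pin is about 13 mm uphill of its pegs (crop 172,190 and 280,278), resting on the rail at both ends and held by the chock (crop 242,210). Next is the pad at crop (330,262), with shut fingers.

Emit:
{"api": "move_arm", "payload": {
  "plan": [
    [-1,0.0248,0.0112,0,0,0,0],
    [-1,0.025,0.0112,0,0,0,0],
    [-1,0,0,-0.03,0,0,0],
    [-1,0,0,-0.04,0,0,0],
    [-1,0,0,-0.03,0,0,0],
    [-1,0,0,-0.02,0,0,0],
    [-1,0,0,0,0,0,0],
    [-1,0,0,0,0,0,0]
  ]
}}

```text
time_s: 19.82
tcp_pos: [0.5207, 0.0506, 0.0596]
eef_rot: [-179.9, 9.3, -165.2]
contact_force: [-0.4, 0.1, 1.3]
gripper_width: 0.0003
gripper_force: 0.0
```

```bash
python3 - <<'E'
from plant import vision,telemetry
from h import *
S=vision.capture("scene");T=vision.capture("top")
a=cv2.resize(S["img"][205:295,270:390],(520,390),interpolation=cv2.INTER_CUBIC)
cv2.imwrite("pics/c7.png",np.clip(a[:,:,::-1]*1.8,0,255).astype(np.uint8))
s=telemetry.get_state();print(s["tcp_pos"],s["eef_rot"],s["contact_force"],s["time_s"],s["gripper_width"])
D=np.array([.566,-.026,0]);a=np.radians(14.8);Rz=np.array([[np.cos(a),-np.sin(a),0],[np.sin(a),np.cos(a),0],[0,0,1]])
P=(pts(S)-D)@Rz*1000; H=P[...,2]-58-.158*P[...,0]
m=(S["depth"]>.3)&(H>28)&(H<80)&(abs(P[...,1]-90)<35)&(P[...,0]<5); q=P[m]; print(len(q),np.percentile(q,[2,50,98],axis=0).round(),"minH",np.sort(H[m])[:5]); lo=P[m&(H<50)];print(np.percentile(lo,[5,50,95],axis=0).round())
E
```

```text
[0.52071468 0.05095063 0.06012203] [-179.94088774    9.38018479 -165.2389605 ] [ 0.62745259 -1.12968496 -0.37069978] 19.925 0.0007462635729281995
214 [[-1172.    59.   -92.]
 [  -39.    94.    99.]
 [  -20.   123.   130.]] minH [28.1255352  28.15759107 28.20351579 28.40993752 28.56244462]
[[-1169.    60.   -86.]
 [ -467.    98.    17.]
 [  -21.   122.   102.]]
```

View pics/c7.png

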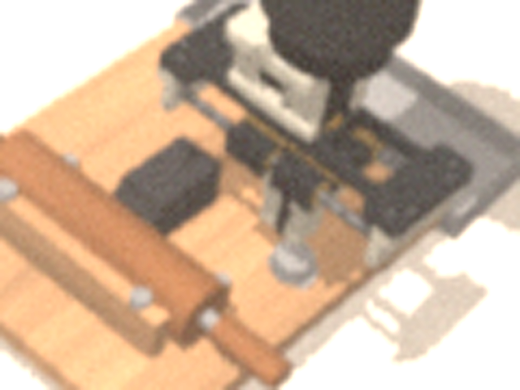

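The fingers hang above the pad (crop 292,262), about 7 mm too far uphill. I correct that and go down square to the deck.

Emit:
{"api": "move_arm", "payload": {
  "plan": [
    [-1,-0.011,0.003,0,0,0,0],
    [-1,0.0015,0.0004,-0.01,0,0,0],
    [-1,0.0012,0.0003,-0.008,0,0,0],
    [-1,0.0005,0.0001,-0.003,0,0,0],
    [-1,0,0,0,0,0,0]
  ]
}}

```text
time_s: 20.55
tcp_pos: [0.5118, 0.0545, 0.0376]
eef_rot: [-179.9, 9.2, -165.2]
contact_force: [-0.6, 0.3, -0.0]
gripper_width: 0.0004
gripper_force: 0.0
```

Emit:
{"api": "move_arm", "payload": {
  "plan": [
    [-1,0.0005,0.0001,-0.003,0,0,0],
    [-1,0.0005,0.0001,-0.003,0,0,0],
    [-1,0,0,0,0,0,0]
  ]
}}

```text
time_s: 20.92
tcp_pos: [0.5131, 0.0549, 0.0321]
eef_rot: [-179.9, 9.3, -165.2]
contact_force: [0.1, -0.2, -0.2]
gripper_width: -0.0
gripper_force: 0.0
```

Emit:
{"api": "move_arm", "payload": {
  "plan": [
    [-1,0.0005,0.0001,-0.003,0,0,0],
    [-1,0.0005,0.0001,-0.003,0,0,0],
    [-1,0,0,0,0,0,0]
  ]
}}

```text
time_s: 21.3
tcp_pos: [0.5139, 0.055, 0.0258]
eef_rot: [-179.9, 9.3, -165.2]
contact_force: [-0.1, 0.4, 0.3]
gripper_width: 0.0005
gripper_force: 0.0
```

Emit:
{"api": "move_arm", "payload": {
  "plan": [
    [-1,0.0003,0.0001,-0.002,0,0,0],
    [-1,0.0003,0.0001,-0.002,0,0,0]
  ]
}}

```text
time_s: 21.55
tcp_pos: [0.5146, 0.0552, 0.022]
eef_rot: [-179.9, 9.3, -165.2]
contact_force: [-2.0, 0.9, 4.4]
gripper_width: 0.0005
gripper_force: 2.3
```

Emit:
{"api": "move_arm", "payload": {
  "plan": [
    [-1,0.0003,0.0001,-0.002,0,0,0],
    [-1,0.0003,0.0001,-0.002,0,0,0]
  ]
}}

```text
time_s: 21.8
tcp_pos: [0.5152, 0.0553, 0.0201]
eef_rot: [-179.9, 9.3, -165.2]
contact_force: [-27.9, 3.1, 57.2]
gripper_width: 0.0006
gripper_force: 30.4
```

Hard stop reached (57 N), so I back off at once and look.

Emit:
{"api": "move_arm", "payload": {
  "plan": [
    [-1,-0.0006,-0.0002,0.004,0,0,0],
    [-1,-0.003,-0.0008,0.02,0,0,0],
    [-1,-0.006,-0.0016,0.04,0,0,0],
    [-1,-0.009,-0.002,0.06,0,0,0],
    [-1,-0.05,0.03,0,0,0,0],
    [-1,-0.03,0.03,0,0,0,0],
    [-1,0,0,0,0,0,0]
  ]
}}

```text
time_s: 22.68
tcp_pos: [0.4152, 0.1122, 0.1423]
eef_rot: [-180.0, 9.4, -165.0]
contact_force: [0.8, 0.7, 0.3]
gripper_width: 0.0006
gripper_force: 0.0
```

```bash
python3 - <<'E'
from plant import vision,telemetry
from h import *
S=vision.capture("scene");T=vision.capture("top")
np.savez("scene6.npz",**S);np.savez("top6.npz",**T)
a=cv2.resize(S["img"][205:305,270:400],(520,400),interpolation=cv2.INTER_CUBIC)
cv2.imwrite("pics/c8.png",np.clip(a[:,:,::-1]*1.8,0,255).astype(np.uint8))
s=telemetry.get_state();print(s["tcp_pos"],s["contact_force"],s["time_s"])
D=np.array([.566,-.026,0]);a=np.radians(14.8);Rz=np.array([[np.cos(a),-np.sin(a),0],[np.sin(a),np.cos(a),0],[0,0,1]])
for n in("scene0.npz","scene5.npz","scene6.npz"):
    S=dict(np.load(n)); P=(pts(S)-D)@Rz*1000; H=P[...,2]-58-.158*P[...,0]; h=cv2.cvtColor(S["img"],cv2.COLOR_RGB2HSV)
    m=(S["depth"]>.3)&(H>44)&(H<54)&(abs(P[...,1])<80)&(P[...,0]>20)&(P[...,0]<90)&(h[...,1]>70); q=P[m]
    print(n,"crest",len(q),np.median(q,0).round(1))
    m=(S["depth"]>.3)&(abs(P[...,1]-90)<25)&(abs(P[...,0]+30)<28)&(h[...,1]<45)&(H<40); print("pad",m.sum(),np.percentile(P[m],[5,50,95],axis=0).round(),np.percentile(H[m],[5,50,90]).round(1),np.argwhere(m).mean(0)[::-1])
E
```

```text
[0.41652976 0.11130828 0.142176  ] [ 1.11252117 -0.3101783   0.90408406] 22.775
scene0.npz crest 385 [ 41.8   4.7 111.9]
pad 75 [[-35.  85.  55.]
 [-25.  97.  68.]
 [-14. 106.  72.]] [ 1.3 14.1 17.4] [337.44       265.42666667]
scene5.npz crest 406 [ 54.7   5.2 113.8]
pad 77 [[-36.  85.  55.]
 [-23.  96.  68.]
 [-15. 107.  73.]] [ 1.2 14.3 17.8] [337.46753247 265.83116883]
scene6.npz crest 403 [ 54.7   4.8 113.9]
pad 66 [[-39.  80.  51.]
 [-28.  94.  55.]
 [-18. 105.  59.]] [-1.8  1.7  4.5] [337.36363636 266.18181818]
```

View pics/c8.png

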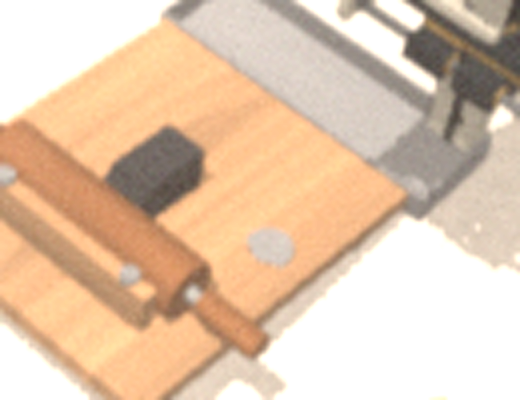

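The pad is flush (crop 270,247, about 2 mm proud, which is full travel). The pegs are gone, the pin crest hasn't moved (54.7 mm before and after), the chock is in place, and the arm is clear. Handing in.

```bash
python3 -c "
from plant import workorder
print(workorder.close_job())"
```

```text
the job is handed in; nothing more can be done
None
```

I handed the job in: the chock pinches the pin against the rail (about 24 N push), the pad reached its stop and both pegs are down, and the pin held its place in the last picture; pressing the pad peaked at 57 N at the wrist, through the fingertips.

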